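Slide a soil sample tin under the dock's spring flap

TASK

Slide the soil-filled tin that stands at the flared mouth of the tin dock along the worktop into the dock, fully home against the back stop. The dock's spring flap bars the way: press its long ribbed plate down with one fingertip and hold the flap open while the other fingertip pushes the tin in under it, then let go so that the flap shuts fully with its lip behind the tin. Only push and press: do not pinch or lift the tin, and leave the other things where they stand.

Things in the scene. Friction and masses are not known exactly. Their poses are not given: they have to be found in the camera images.
- tin: the round open aluminium tin filled with brown soil, 60 mm across, 26 mm high, about 140 g, standing on the worktop at the dock's mouth (before the guide, within 8 mm of the dock's centre line). Origin: centre of its underside
- tin_dock: dock of smooth, slippery grey plastic, fixed, no floor, open above. Origin: on the worktop, where the tin's centre is when home; x points along the guide into the dock, y to the flap's hinge side (left seen from the mouth), z up. Rails 66 mm apart inside, 14 mm high, from x = -72 to +31 mm (back stop, 30 mm high); from x = -72 to -121 mm they flare to 91 mm apart, 12 mm high
- flap (a joint): spring flap, one rigid aluminium rocker: 0 shut, 1.05 rad fully open (stop). Hinge along the dock's x at y = +46, z = 24 mm. Roof plate: y = +10 to +46, x = -35 to +30 mm, underside 34 mm up. Open by 0.8 or more it clears the tin and all of it inside the rails stays above y = +15 mm; on its way it never reaches below y = +7 mm. The spring shuts it
- flap_lip (a point): middle of the lower edge of the lip that hangs from the flap's front edge; lip 3 mm thick. Flap shut: x = -35 to -32, y = +12 to +28 mm in the dock's frame, lower edge 12 mm above the worktop. It stops the tin with its centre at about x = -62 mm, and can drop shut behind the tin only when the tin is within about 4 mm of home
- press_plate (a point): on the upper face of the flap's ribbed press plate, 30 mm out from the hinge. The plate spans x = -125 to +30 mm in the dock's frame (this point: -47.5) and 50 mm outward. Shut, it rises outward at 0.63 rad to y = +86, z = 54 mm. Fully open, its face slopes down outward: z = 16 mm at y = +69, 12 at +78, 6 at +92; holding it there takes 4 to 6 N. A fingertip can slide along it in x
- spare_tin: bystander: empty aluminium tin, 60 mm across, 26 mm high, to the right of the dock. Origin: centre of its underside
- blue_lid_jar: bystander: brown jar with a blue lid, 56 mm across, 73 mm high, to the right of the dock. Origin: centre of its underside
- dropper_vial: bystander: small dropper vial with a black top, 27 mm across, 89 mm high, behind the dock. Origin: centre of its underside
Mind the look-alikes: they are no part of the job. Leave any blue or green look-alike of the tin alone.

How it is judged:
By the outcome, as a careful person would: the job done as asked, in the order asked, and still so for the second after the job is handed in, with the robot touching nothing.
It also fails if it takes over 53 s, if anything falls off the work surface, if the arm or the gripper's body presses on something with over 40 N, if the wrist force passes 120 N, or if a joint passes its speed limit or range.

ROBOT

A 6-joint arm with a two-finger parallel gripper is mounted at the origin on a cart in front of the work surface, level with it; the furniture and walls round the work are solid. World frame = base frame: x ahead of the robot, y to its left, z up, the work surface at z = 0. Lengths are in m, angles in rad, forces in N, time in s.
With the tool pointing down it reaches from about 0.425 to 0.95 m from the base axis. Payload 14.7 kg.
Tool frame: the origin (TCP) lies midway between the tips of the shut fingers; the grasp point (between the pads) lies 19 mm behind it (bot.hold_point_z is the distance from the TCP to the grasp point, in m); z points along the fingers, x is the direction in which the jaws open and shut, and the axes are right-handed (so a half turn about z gives the same grasp; the last joint's range is limited). The gripper opens to 85 mm and grips with 20 to 120 N. Pads are 22 mm wide; open, the fingers measure 114 mm over their backs; the gripper's body (76 mm by 85 mm) begins 54 mm behind the grasp point. The pads swing forward as they close: fully open they stand 13 mm farther back than shut.
Start: joints at [1.084, 0.48, 1.596, -0, 1.065, -0.047], TCP at [0.277, 0.588, 0.231] pointing down, gripper open.
Joint ranges: [-2.75, 2.75], [-0.82, 2.05], [0.23, 2.67], [-1.56, 4.7], [0.09, 2.69], [-2.92, 2.92]. Speed limits (rad/s): [1.89, 1.89, 2.39, 3.01, 3.01, 3.01].

INTERFACE

Orientations are given as [roll, pitch, yaw] about the fixed x, y, z axes, in that order (R = Rz(yaw) Ry(pitch) Rx(roll)).
In Python, from cell import bot gives the robot as it stands.
- The arm moves only by the tool step_arm, never from a script. Its argument "increments" is a list that holds one entry, the list of rows, each a list of 5 numbers: the shift along the tool's x, y, z in cm, then the turn about the tool's z in rad, then the gripper's target within -1 to 1 (fully open at 1, half-way at 0, shut at -1). In form: [[[tx, ty, tz, spin, gripper], ...]]. A call has 1 to 8 rows; each row is the pose to reach, as a shift and turn from the pose commanded when the call began, along the tool's axes at that moment; what a row does not reach only later rows make up. A row lasts 1/10 s, in which the tool goes at most 50 mm and 8.59 degrees, less where a joint would pass 70% of its speed; a pose out of reach is approached as far as the arm can. A call with a gripper value outside its range is refused whole. The fingers move at their own pace and stop on an object; "grip_force" is the grip in N (left out, the last holds). Time passes only in rows, so rows that repeat a pose let the fingers close. It gives the time, the measured TCP pose, the force and the opening at its end, in the units of the state.
- bot.read_state(): the state, without advancing time (a new reading comes with each control period).
- bot.read_camera(name): name is "scene" or "top" or "wrist"; returns (picture, depth): 384x512x3 uint8, red, green, blue; 384x512 float32, m along the optical axis (not along the pixel's ray), 0 where there is no reading.
- bot.get_calibration(name): a dict with "K" (3x3 intrinsics, pixels), "world_from_camera" (4x4, takes a point from camera to world coordinates); the wrist camera has in their place "mount" (4x4, takes a point from camera to tool coordinates, whose origin is the TCP and whose axes are the tool frame's). Camera axes: x right, y up, looking along -z (the intrinsics and any distortion apply to the point x, -y, -z); pixel columns grow to the right and rows downward; lengths in m; the calibration is good to about 2 mm. A picture is of the moment at which its call begins: read the wrist's pose just before it. get_calibration takes no time and is no camera call.
- bot.sign_off(): hands the job in, once; it reports no verdict.
The state is a dict: "clock": time; "q": joint angles; "dq": joint speeds; "joint_efforts": joint torques, N m; "position": TCP position; "tcp_rot": TCP orientation; "ft_force": force on the tool from outside, world axes, zero at the start; "wrist_torque": the same for the moment, N m; "gripper_width": opening from 0.0 (shut) to 1.0 (fully open).
Only numpy, scipy, OpenCV 4.12 (cv2) and the standard library are available. Lean on these libraries where they do the work, as an engineer would, in place of code of your own. Each camera call takes 0.05 s, during which the arm holds its last target. There are 200 camera calls.

## Working session

There is one attempt and no reset: what is moved stays moved. The work goes in short steps, Python scripts to look and compute and a tool call to move; the robot and the scene stay as the last step left them, time stands still between calls to the robot, and variables do not carry over. Pictures are saved under pics/ and viewed, about 8 in all and at most 12, crops included, and the job is handed in when it is done.

Besides the shell and the picture viewer there is one more tool, called after "Emit:" in YAML: its name, and indented under it one key for each argument. step_arm: Moves the arm, as the interface text tells. Its arguments: {"type":"object","properties":{"increments":{"type":"array","items":{"type":"array","items":{"type":"array","items":{"type":"number"}}}},"grip_force":{"type":"number"}},"required":["increments"]}

```bash
mkdir -p pics
python3 - <<'E'
from cell import bot
import cv2,numpy as np
s=bot.read_state();print({k:np.round(v,3) for k,v in s.items()})
for n in("scene","top"):
    p,d=bot.read_camera(n);cv2.imwrite(f"pics/{n}0.png",cv2.cvtColor(p,4));np.savez(f"pics/{n}0.npz",p=p,d=d)
    c=bot.get_calibration(n);print({k:np.round(v,4) for k,v in c.items()})
E
```

```text
{'clock': np.float64(0.0), 'q': array([ 1.084,  0.481,  1.597,  0.   ,  1.065, -0.047]), 'dq': array([ 0.   , -0.001, -0.002,  0.001,  0.001,  0.   ]), 'joint_efforts': array([-4.0000e-03, -9.5067e+01, -4.3018e+01, -0.0000e+00,  1.3000e-02,
        0.0000e+00]), 'position': array([0.277, 0.588, 0.231]), 'tcp_rot': array([-3.142e+00,  1.000e-03,  1.131e+00]), 'ft_force': array([-0.406,  0.345, -0.169]), 'wrist_torque': array([ 0.046, -0.011, -0.011]), 'gripper_width': np.float64(1.001)}
{'K': array([[393.5783,   0.    , 255.369 ],
       [  0.    , 393.5783, 194.2427],
       [  0.    ,   0.    ,   1.    ]]), 'world_from_camera': array([[ 0.7695,  0.491 , -0.4085,  0.2563],
       [-0.6386,  0.5779, -0.5082, -0.47  ],
       [-0.0134,  0.6519,  0.7582,  0.7061],
       [ 0.    ,  0.    ,  0.    ,  1.    ]])}
{'K': array([[402.6409,   0.    , 256.2097],
       [  0.    , 402.6409, 192.8708],
       [  0.    ,   0.    ,   1.    ]]), 'world_from_camera': array([[ 0.0013,  0.997 , -0.078 ,  0.5049],
       [-1.    ,  0.001 , -0.004 , -0.0624],
       [-0.0039,  0.078 ,  0.9969,  0.9969],
       [ 0.    ,  0.    ,  0.    ,  1.    ]])}
```

View pics/top0.png

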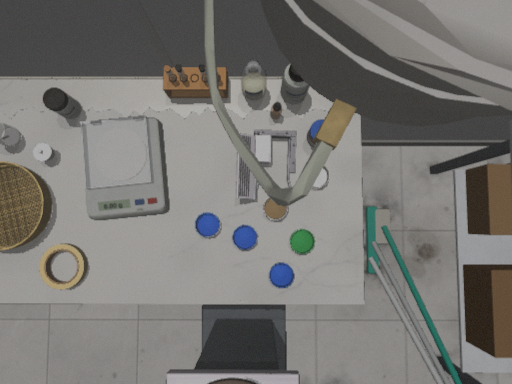

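View pics/scene0.png

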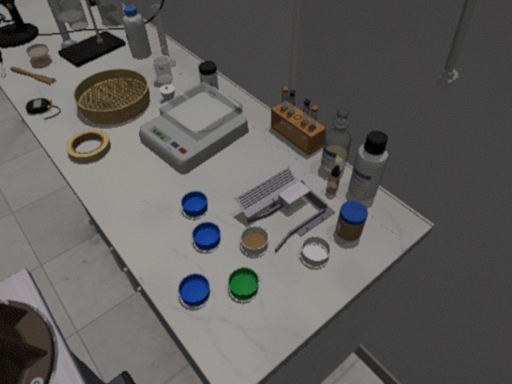

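Top view: the brown soil tin is at about (276,208), and the ribbed press plate at about (245,168). The roof is at (263,148), and the right rail and back stop are at (292,150). The look-alikes are blue at (207,225), (245,237) and (281,275), green at (302,241), and the white-looking spare at (318,177). Only the brown one fits; I'll confirm it in an enlarged crop.

Run:
```python
import cv2,numpy as np
a=cv2.imread("pics/top0.png")[115:235,225:335];a=cv2.resize(a,None,fx=5,fy=5,interpolation=cv2.INTER_CUBIC)
b=cv2.imread("pics/scene0.png")[155:275,225:345];b=cv2.resize(b,None,fx=4.8,fy=4.8,interpolation=cv2.INTER_CUBIC)
cv2.imwrite("pics/cropt.png",a);cv2.imwrite("pics/crops.png",b)
```

```text
(no output)
```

View pics/cropt.png

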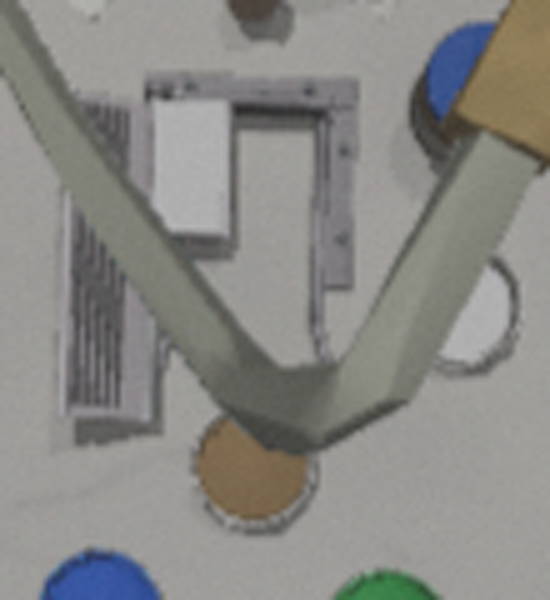

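View pics/crops.png

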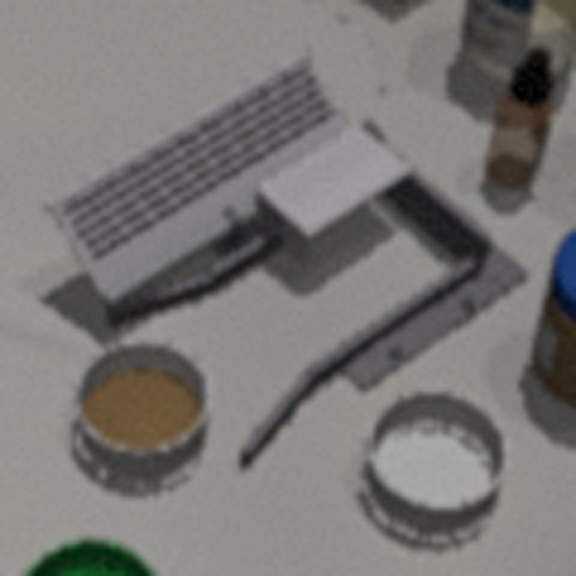

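The crops confirm that the soil-filled tin stands at the dock mouth: (140,410) in the scene crop, (252,468) in the top crop. The dock's mouth points back toward the robot. A hose-like thing crosses the top view, so I'll check its depth and then measure the dock.

```bash
cat > h.py <<'E'
import numpy as np,cv2
from cell import bot
def ray(n,u,v):
    c=bot.get_calibration(n);K=c["K"];T=c["world_from_camera"]
    d=np.array([(u-K[0,2])/K[0,0],-(v-K[1,2])/K[1,1],-1.]);return T[:3,3],T[:3,:3]@d
def onz(n,u,v,z):
    o,d=ray(n,u,v);return o+d*(z-o[2])/d[2]
def cloud(n,D):
    c=bot.get_calibration(n);K=c["K"];T=c["world_from_camera"]
    v,u=np.mgrid[:D.shape[0],:D.shape[1]]
    P=np.stack([(u-K[0,2])/K[0,0]*D,-(v-K[1,2])/K[1,1]*D,-D],-1)
    return P@T[:3,:3].T+T[:3,3]
E
python3 - <<'E'
from h import *
for n in("top","scene"):
    f=np.load(f"pics/{n}0.npz");C=cloud(n,f["d"]);p=f["p"]
    if n=="top":
        for u,v in[(215,60),(240,130),(265,175),(288,195),(310,165),(338,120),(276,208),(255,215)]:print(n,u,v,f["d"][v,u],C[v,u].round(3))
    hsv=cv2.cvtColor(p,cv2.COLOR_RGB2HSV)
    m=(hsv[...,0]>8)&(hsv[...,0]<22)&(hsv[...,1]>80)
    x0,y0,x1,y1=(255,190,300,225) if n=="top" else (235,225,275,255)
    M=np.zeros_like(m);M[y0:y1,x0:x1]=m[y0:y1,x0:x1]
    P=C[M];print("soil",M.sum(),np.median(P,0).round(4),P.min(0).round(3),P.max(0).round(3))
f=np.load("pics/scene0.npz");C=cloud("scene",f["d"])
# feature points in scene crop with assumed heights
for nm,(u,v),z in[("plate out far",(308,58),.054),("plate out near",(58,208),.054),
  ("roof far-right",(410,165),.036),("roof near-right",(303,233),.036),("roof near-left",(260,192),.036),("Rrail mouth top",(245,462),.012),("Rrail bend",(318,375),.014),("Rrail back corner",(480,262),.014),("Lrail mouth",(112,315),.012)]:
    U,V=225+u/4.8,155+v/4.8
    print(nm,onz("scene",U,V,z).round(4),C[int(V+.5),int(U+.5)].round(4))
for nm,(u,v),z in[("roof NR",(230,238),.036),("roof FR",(232,102),.036),("roof FL",(152,95),.036),("plate out near",(65,412),.054),("plate in near",(157,415),.024),("stop inner R",(325,108),.03),("rail flange",(352,290),.003),("stop FR",(358,78),.03)]:
    U,V=225+u/5,115+v/5
    f=np.load("pics/top0.npz");C2=cloud("top",f["d"])
    print("T",nm,onz("top",U,V,z).round(4),C2[int(V+.5),int(U+.5)].round(4))
E
```

```text
top 215 60 0.4781017 [ 0.699 -0.011  0.533]
top 240 130 1.0088766 [ 0.741 -0.018  0.004]
top 265 175 0.34778914 [ 0.547 -0.069  0.651]
top 288 195 0.26903754 [ 0.525 -0.083  0.728]
top 310 165 0.25966635 [ 0.543 -0.096  0.739]
top 338 120 0.2569825 [ 0.571 -0.114  0.744]
top 276 208 0.98265946 [ 0.545 -0.107  0.014]
top 255 215 0.9934322 [ 0.528 -0.055  0.002]
soil 265 [ 0.5402 -0.1019  0.0108] [ 0.521 -0.129  0.004] [ 0.565 -0.08   0.017]
soil 293 [ 0.5488 -0.0994  0.0099] [ 0.256 -0.47   0.005] [ 0.572 -0.076  0.706]
plate out far [ 0.7204 -0.0198  0.054 ] [ 0.7212 -0.0185  0.0528]
plate out near [ 0.57   -0.0163  0.054 ] [ 0.5713 -0.0141  0.0521]
roof far-right [ 0.7216 -0.0904  0.036 ] [ 7.465e-01 -6.870e-02  3.000e-04]
roof near-right [ 0.655  -0.0882  0.036 ] [ 0.6541 -0.0888  0.0357]
roof near-left [ 0.6565 -0.0571  0.036 ] [ 0.6572 -0.0558  0.0344]
Rrail mouth top [ 0.5636 -0.152   0.012 ] [ 0.5663 -0.1491  0.0067]
Rrail bend [ 0.6177 -0.1399  0.014 ] [ 0.6195 -0.1375  0.0102]
Rrail back corner [ 0.719  -0.1418  0.014 ] [ 0.7226 -0.1395  0.0073]
Lrail mouth [ 0.5696 -0.0537  0.012 ] [ 0.5705 -0.0511  0.0072]
T roof NR [ 0.6532 -0.094   0.036 ] [ 0.6574 -0.0951  0.0026]
T roof FR [ 0.7197 -0.0951  0.036 ] [ 0.72   -0.0941  0.0389]
T roof FL [ 0.7231 -0.0564  0.036 ] [ 0.725  -0.0554  0.0276]
T plate out near [ 0.568  -0.0159  0.054 ] [ 0.5691 -0.0157  0.0516]
T plate in near [ 0.5686 -0.059   0.024 ] [ 0.5702 -0.0579 -0.001 ]
T stop inner R [ 0.7181 -0.1406  0.03  ] [ 0.7205 -0.1418  0.0144]
T rail flange [ 0.6323 -0.1557  0.003 ] [ 0.6325 -0.1548  0.0017]
T stop FR [ 0.7329 -0.1567  0.03  ] [ 0.7387 -0.1606  0.0009]
```

Emit:
step_arm:
  increments:
    - [[-53.4, 48.7, 3, -0.42, -1], [-53.4, 48.7, 3, -0.42, -1], [-53.4, 48.7, 3, -0.42, -1], [-53.4, 48.7, 3, -0.42, -1], [-53.4, 48.7, 3, -0.42, -1], [-53.4, 48.7, 3, -0.42, -1], [-53.4, 48.7, 3, -0.42, -1], [-53.4, 48.7, 3, -0.42, -1]]
  grip_force: 20

```text
clock: 0.9
position: [0.3945, 0.2052, 0.2147]
tcp_rot: [3.142, 0.0, 1.551]
ft_force: [1.3, -0.4, -0.6]
gripper_width: 0.0
```

```bash
cat >> h.py <<'E'
from scipy.spatial.transform import Rotation as Ro
O=np.array([.690,-.1045]);W=-.02
def w2d(p):
    c,s=np.cos(W),np.sin(W);d=np.asarray(p)[:2]-O;return np.array([c*d[0]+s*d[1],-s*d[0]+c*d[1]])
def d2w(x,y):
    c,s=np.cos(W),np.sin(W);return O+[c*x-s*y,s*x+c*y]
def to(x,y,z,yaw):
    "dock mm -> tool increments (cm, rad); yaw relative to tool x = dock y"
    s=bot.read_state();R=Ro.from_euler("xyz",s["tcp_rot"]);p=s["position"]
    d=np.r_[d2w(x/1e3,y/1e3),z/1e3]-p
    yw=s["tcp_rot"][2];t=np.pi/2+W+yaw
    print("t",round(float(s["clock"]),2),"dock mm",(w2d(p)*1e3).round(1),"z",round(p[2]*1e3,1),"rot",s["tcp_rot"].round(3),"F",s["ft_force"].round(1),"w",round(float(s["gripper_width"]),2))
    print("inc cm",(R.inv().apply(d)*100).round(2),"spin",round(-(t-yw),3))
E
python3 -c "
from h import *
to(-200,0,120,0)"
```

```text
t 0.9 dock mm [-301.7  303.8] z 214.7 rot [3.142 0.    1.551] F [ 1.3 -0.4 -0.6] w 0.0
inc cm [-30.38  10.15   9.47] spin 0.001
```

Emit:
step_arm:
  increments:
    - [[-30.4, 10.2, 5, 0, -1], [-30.4, 10.2, 5, 0, -1], [-30.4, 10.2, 5, 0, -1], [-30.4, 10.2, 5, 0, -1], [-30.4, 10.2, 5, 0, -1], [-30.4, 10.2, 5, 0, -1], [-30.4, 10.2, 5, 0, -1], [-30.4, 10.2, 5, 0, -1]]

```text
clock: 1.7
position: [0.491, -0.1019, 0.164]
tcp_rot: [-3.141, 0.0, 1.548]
ft_force: [0.0, 0.3, 0.4]
gripper_width: 0.001
```

Run:
```python
from h import *
to(-198,0,10,0)
s=bot.read_state();p,d=bot.read_camera("wrist");cv2.imwrite("pics/w1.png",cv2.cvtColor(p,4))
c=bot.get_calibration("wrist");print({k:np.round(v,3) for k,v in c.items()})
T=np.eye(4);T[:3,:3]=Ro.from_euler("xyz",s["tcp_rot"]).as_matrix();T[:3,3]=s["position"]
np.savez("pics/w1.npz",p=p,d=d,T=T@c["mount"],K=c["K"])
```

```text
t 1.7 dock mm [-199.    -1.3] z 164.0 rot [-3.141  0.     1.548] F [0.  0.3 0.4] w 0.0
inc cm [ 0.14  0.1  15.4 ] spin -0.003
{'K': array([[270.537,   0.   , 251.061],
       [  0.   , 270.537, 191.362],
       [  0.   ,   0.   ,   1.   ]]), 'mount': array([[ 1.   ,  0.001, -0.002, -0.001],
       [ 0.001, -0.946, -0.325, -0.083],
       [-0.002,  0.325, -0.946, -0.142],
       [ 0.   ,  0.   ,  0.   ,  1.   ]])}
```

View pics/w1.png

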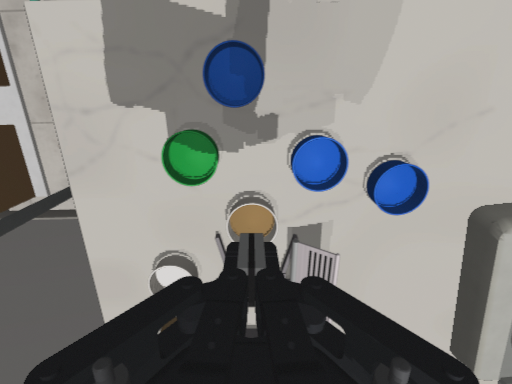

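The wrist view shows the soil tin's rim from x=228 to 276, top at row ~203. The flare ends are at (219,235) and (296,237), and the blue and green look-alikes are clear of the shut fingers. I'll check these numbers against the dock.

Run:
```python
from h import *
f=np.load("pics/w1.npz");T=f["T"];K=f["K"]
def oz(u,v,z):
    d=T[:3,:3]@np.array([(u-K[0,2])/K[0,0],-(v-K[1,2])/K[1,1],-1.]);o=T[:3,3];return o+d*(z-o[2])/d[2]
for n,u,v,z in[("rimL",228,225,.026),("rimR",276,225,.026),("rimback",251,203,.026),("flareR",219,235,.012),("flareL",296,237,.012),("platecorner",338,250,.054),("blue back?",320,162,.026),("green",190,156,.026)]:
    p=oz(u,v,z);print(n,p.round(4),(w2d(p)*1e3).round(1))
```

```text
rimL [ 0.5447 -0.1301  0.026 ] [-144.7  -28.5]
rimR [ 0.5461 -0.0751  0.026 ] [-144.5   26.5]
rimback [ 0.5184 -0.1031  0.026 ] [-171.6   -2.1]
flareR [ 0.5647 -0.1432  0.012 ] [-124.5  -41.2]
flareL [ 0.5698 -0.0493  0.012 ] [-121.3   52.8]
platecorner [ 0.5635 -0.0114  0.054 ] [-128.4   90.5]
blue back? [ 0.4736 -0.0291  0.026 ] [-217.8   71.1]
green [ 0.4639 -0.1658  0.026 ] [-224.8  -65.8]
```

Emit:
step_arm:
  increments:
    - [[0.2, 0, 5, 0, -1], [0.2, 0, 10, 0, -1], [0.2, 0, 13, 0, -1], [0.2, 0, 14.5, 0, -1], [0.2, 0, 15.2, 0, -1], [0.2, 0, 15.2, 0, -1]]

```text
clock: 2.35
position: [0.4899, -0.096, 0.0124]
tcp_rot: [-3.14, -0.0, 1.552]
ft_force: [-0.8, -0.9, -0.2]
gripper_width: -0.0
```

```bash
sed -i 's/-.1045/-.102/' h.py; python3 -c "
from h import *
to(-109,0,12,0)"
```

```text
t 2.35 dock mm [-200.1    2. ] z 12.4 rot [-3.14  -0.     1.552] F [-0.8 -0.9 -0.2] w -0.0
inc cm [-0.21  9.11  0.03] spin 0.001
```

Emit:
step_arm:
  increments:
    - [[-0.3, 0.8, 0, 0, -1], [-0.3, 1.5, 0, 0, -1], [-0.3, 2.2, 0, 0, -1], [-0.3, 2.9, 0, 0, -1], [-0.3, 3.6, 0, 0, -1], [-0.3, 4.3, 0, 0, -1], [-0.3, 5.0, 0, 0, -1], [-0.3, 5.6, 0, 0, -1]]

```text
clock: 3.15
position: [0.547, -0.101, 0.0127]
tcp_rot: [-3.142, -0.0, 1.551]
ft_force: [-1.1, 0.3, 1.5]
gripper_width: 0.0
```

```bash
python3 -c "
from h import *
to(-109,0,12,0)"
```

```text
t 3.15 dock mm [-143.    -1.8] z 12.7 rot [-3.142 -0.     1.551] F [-1.1  0.3  1.5] w 0.0
inc cm [0.18 3.4  0.07] spin 0.0
```

Emit:
step_arm:
  increments:
    - [[0.1, 0.6, 0, 0, -1], [0.1, 1.2, 0, 0, -1], [0.1, 1.8, 0, 0, -1], [0.1, 2.3, 0, 0, -1], [0.1, 2.7, 0, 0, -1], [0.1, 3.0, 0, 0, -1], [0.1, 3.2, 0, 0, -1], [0.1, 3.2, 0, 0, -1]]

```text
clock: 3.95
position: [0.5787, -0.1006, 0.0128]
tcp_rot: [3.141, 0.0, 1.551]
ft_force: [0.4, 0.7, 0.9]
gripper_width: -0.001
```

Run:
```python
from h import *
to(-125,0,90,0)
p,d=bot.read_camera("scene");cv2.imwrite("pics/s2.png",cv2.resize(cv2.cvtColor(p,4)[155:275,205:365],None,fx=4.8,fy=4.8,interpolation=cv2.INTER_CUBIC))
```

```text
t 3.95 dock mm [-111.3   -0.9] z 12.8 rot [3.141 0.    1.551] F [0.4 0.7 0.9] w -0.0
inc cm [ 0.09 -1.37 -7.72] spin 0.0
```

View pics/s2.png

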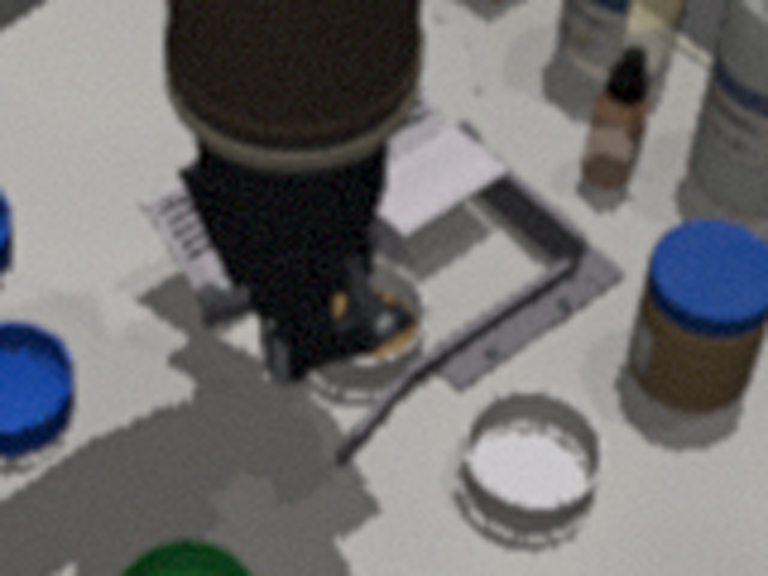

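The tin sits between the rails just short of the flap (tin around (370,330) in this crop), with no load on the fingers. Next I back off, lift, open, and turn the jaws so one finger is over the plate.

Emit:
step_arm:
  increments:
    - [[0, -1.0, 0, 0, -1], [0, -1.0, -3, 0, -1], [0, -1.0, -7.5, 0, -1], [2, -0.8, -8, 0.1, 1], [3.9, -0.4, -8, 0.2, 1], [3.9, -0.2, -8, 0.2, 1], [3.9, -0.2, -8, 0.2, 1], [3.9, -0.2, -8, 0.2, 1]]

```text
clock: 4.8
position: [0.5765, -0.062, 0.0924]
tcp_rot: [-3.141, 0.0, 1.353]
ft_force: [0.3, -0.3, -0.6]
gripper_width: 0.853
```

Run:
```python
from h import *
to(-112,39,40,-.2)
s=bot.read_state();p,d=bot.read_camera("wrist");cv2.imwrite("pics/w3.png",cv2.cvtColor(p,4))
```

```text
t 4.8 dock mm [-114.2   37.7] z 92.4 rot [-3.141  0.     1.353] F [ 0.3 -0.3 -0.6] w 0.85
inc cm [0.17 0.2  5.24] spin 0.002
```

View pics/w3.png

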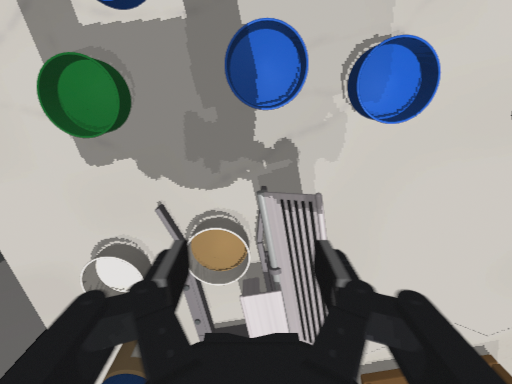

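The wrist view shows plate corners at (321,193) outer and (262,190) inner, the right flare tip at (159,205), and the tin rim from 187 to 250, back row ~212. I'll cast these to check where the fingers sit.

Run:
```python
from h import *
s=bot.read_state();c=bot.get_calibration("wrist");K=c["K"]
T=np.eye(4);T[:3,:3]=Ro.from_euler("xyz",s["tcp_rot"]).as_matrix();T[:3,3]=s["position"];T=T@c["mount"]
def oz(u,v,z):
    d=T[:3,:3]@np.array([(u-K[0,2])/K[0,0],-(v-K[1,2])/K[1,1],-1.]);o=T[:3,3];return o+d*(z-o[2])/d[2]
for n,u,v,z in[("plate out -125,86",321,193,.054),("plate in",262,190,.026),("flareR -121,-45",159,205,.012),("rail bend",186,255,.014),("roofNR -35,10",241,294,.036),("rimL",187,248,.026),("rimR",250,248,.026),("rim back",218,211,.026),("rim front",218,284,.026)]:
    p=oz(u,v,z);print(n,p.round(4),(w2d(p)*1e3).round(1))
```

```text
plate out -125,86 [ 0.5685 -0.01    0.054 ] [-123.3   89.6]
plate in [ 0.5666 -0.0512  0.026 ] [-124.4   48.3]
flareR -121,-45 [ 0.5652 -0.1435  0.012 ] [-124.  -44.]
rail bend [ 0.6181 -0.1343  0.014 ] [-71.2 -33.8]
roofNR -35,10 [ 0.6551 -0.0893  0.036 ] [-35.2  12. ]
rimL [ 0.6049 -0.1265  0.026 ] [-84.6 -26.2]
rimR [ 0.617  -0.0725  0.026 ] [-73.6  28. ]
rim back [ 0.5767 -0.0909  0.026 ] [-113.5    8.8]
rim front [ 0.6475 -0.1097  0.026 ] [-42.3  -8.5]
```

Emit:
step_arm:
  increments:
    - [[0.2, -0.3, 0, 0, 1], [0.2, -0.3, 2.5, 0, 1], [0.2, -0.3, 4.5, 0, 1], [0.2, -0.3, 5, 0, 1], [0.2, -0.3, 5.5, 0, 1], [0.2, -0.3, 6, 0, 1], [0.2, -0.3, 6.5, 0, 1], [0.2, -0.3, 7, 0, 1]]

```text
clock: 5.65
position: [0.5751, -0.059, 0.0229]
tcp_rot: [3.141, -0.0, 1.351]
ft_force: [0.1, 1.4, 2.9]
gripper_width: 1.0
```

```bash
sed -i 's/-\.102\]/-.1005]/' h.py; python3 -c "
from h import *
to(-117,38.5,1,-.2)"
```

```text
t 5.65 dock mm [-115.7   39.2] z 22.9 rot [ 3.141 -0.     1.351] F [0.1 1.4 2.9] w 1.0
inc cm [-0.09 -0.12  2.19] spin 0.0
```

Emit:
step_arm:
  increments:
    - [[0, -0.1, 0.4, 0, 1], [0, -0.1, 0.8, 0, 1], [0, -0.1, 1.1, 0, 1], [0, -0.1, 1.4, 0, 1], [0, -0.1, 1.6, 0, 1], [0, -0.1, 1.8, 0, 1], [0, -0.1, 1.8, 0, 1]]

```text
clock: 6.35
position: [0.5737, -0.0589, 0.0046]
tcp_rot: [3.142, 0.0, 1.351]
ft_force: [1.0, -1.3, 2.9]
gripper_width: 1.001
```

Run:
```python
from h import *
to(-117,38.5,1,-.2)
p,d=bot.read_camera("scene");cv2.imwrite("pics/s4.png",cv2.resize(cv2.cvtColor(p,4)[155:275,205:365],None,fx=4.8,fy=4.8,interpolation=cv2.INTER_CUBIC))
```

```text
t 6.35 dock mm [-117.1   39.3] z 4.6 rot [3.142 0.    1.351] F [ 1.  -1.3  2.9] w 1.0
inc cm [-0.08  0.03  0.36] spin 0.0
```

View pics/s4.png

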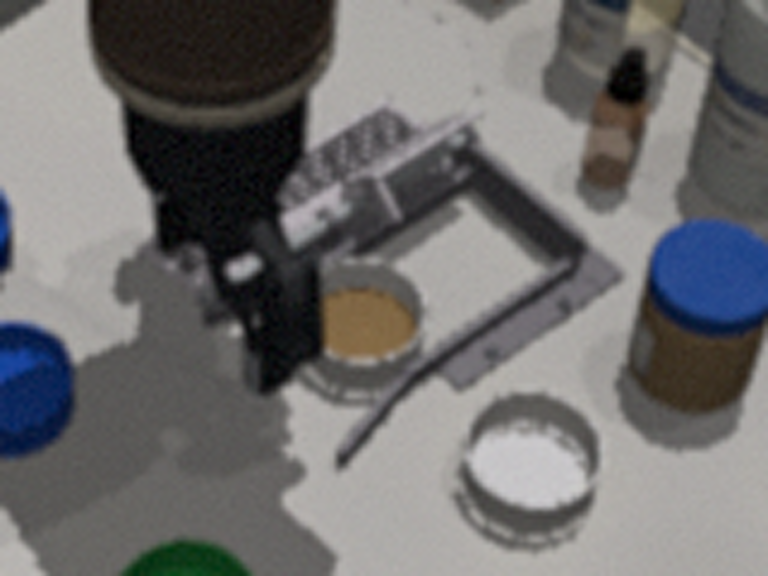

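The flap is open: roof plate standing up at (390,190), soil tin clear in front. I press 3 mm lower and then push along the dock axis.

Emit:
step_arm:
  increments:
    - [[-0.1, 0, 0.2, 0, 1], [-0.1, 0, 0.3, 0, 1], [0.0, 0.6, 0.3, 0, 1], [0.15, 1.2, 0.3, 0, 1], [0.25, 1.8, 0.3, 0, 1], [0.4, 2.4, 0.3, 0, 1], [0.5, 3.0, 0.3, 0, 1], [0.6, 3.5, 0.3, 0, 1]]

```text
clock: 7.2
position: [0.6097, -0.0605, 0.0017]
tcp_rot: [-3.142, -0.0, 1.351]
ft_force: [-3.3, 1.3, 2.4]
gripper_width: 1.005
```

```bash
python3 -c "
from h import *
to(-32,38.5,1,-.2)"
```

```text
t 7.2 dock mm [-81.1  38.4] z 1.7 rot [-3.142 -0.     1.351] F [-3.3  1.3  2.4] w 1.0
inc cm [0.99 4.81 0.07] spin 0.0
```

Emit:
step_arm:
  increments:
    - [[0.1, 0.6, 0, 0, 1], [0.2, 1.2, 0, 0, 1], [0.35, 1.8, 0, 0, 1], [0.5, 2.4, 0, 0, 1], [0.6, 3.0, 0, 0, 1], [0.75, 3.6, 0, 0, 1], [0.85, 4.0, 0, 0, 1], [0.9, 4.3, 0, 0, 1]]

```text
clock: 8.0
position: [0.6535, -0.0611, 0.0017]
tcp_rot: [3.141, -0.0, 1.351]
ft_force: [-3.5, 1.5, 2.7]
gripper_width: 1.0
```

```bash
python3 -c "
from h import *
to(-32,38.5,1,-.2)"
```

```text
t 8.0 dock mm [-37.3  38.7] z 1.7 rot [ 3.141 -0.     1.351] F [-3.5  1.5  2.7] w 1.0
inc cm [0.09 0.52 0.07] spin 0.0
```

Small steps now, watching the x force for the back stop.

Emit:
step_arm:
  increments:
    - [[0.05, 0.2, 0, 0, 1], [0.1, 0.4, 0, 0, 1], [0.1, 0.5, 0, 0, 1], [0.1, 0.5, 0, 0, 1]]

```text
clock: 8.4
position: [0.6583, -0.0612, 0.0018]
tcp_rot: [3.141, -0.0, 1.351]
ft_force: [-2.6, 0.9, 2.7]
gripper_width: 0.998
```

Emit:
step_arm:
  increments:
    - [[0, 0.1, 0, 0, 1], [0.05, 0.2, 0, 0, 1], [0.05, 0.2, 0, 0, 1]]

```text
clock: 8.7
position: [0.6604, -0.0612, 0.0018]
tcp_rot: [3.141, 0.0, 1.351]
ft_force: [-2.9, 0.5, 2.8]
gripper_width: 1.003
```

Emit:
step_arm:
  increments:
    - [[0, 0.1, 0, 0, 1], [0.05, 0.2, 0, 0, 1], [0.05, 0.2, 0, 0, 1]]

```text
clock: 9.0
position: [0.6625, -0.0612, 0.0018]
tcp_rot: [3.141, 0.0, 1.351]
ft_force: [-2.6, -0.4, 2.6]
gripper_width: 1.001
```

Run:
```python
from h import *
to(-32,38.5,1,-.2)
p,d=bot.read_camera("scene");cv2.imwrite("pics/s5.png",cv2.resize(cv2.cvtColor(p,4)[155:275,205:365],None,fx=4.8,fy=4.8,interpolation=cv2.INTER_CUBIC))
```

```text
t 9.0 dock mm [-28.3  38.8] z 1.8 rot [3.141 0.    1.351] F [-2.6 -0.4  2.6] w 1.0
inc cm [-0.1  -0.36  0.08] spin 0.0
```

View pics/s5.png

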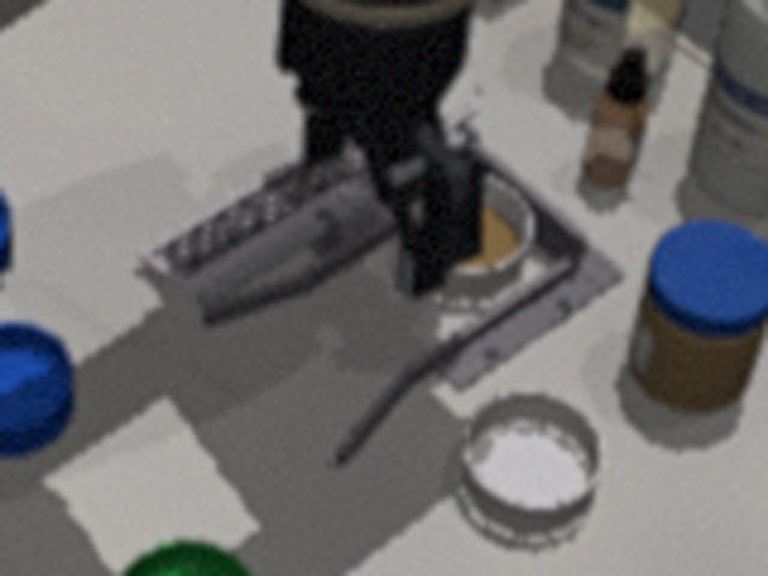

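The tin is close to the back stop (rim right edge ~(535,235)), but there is no contact force yet, so I keep going in 2 mm steps.

Emit:
step_arm:
  increments:
    - [[0, 0.1, 0, 0, 1], [0.05, 0.2, 0, 0, 1], [0.05, 0.2, 0, 0, 1]]

```text
clock: 9.35
position: [0.6641, -0.0612, 0.0017]
tcp_rot: [-3.141, 0.0, 1.351]
ft_force: [-4.5, -1.0, 3.5]
gripper_width: 1.003
```

Emit:
step_arm:
  increments:
    - [[0, 0.1, 0, 0, 1], [0.05, 0.2, 0, 0, 1], [0.05, 0.2, 0, 0, 1]]

```text
clock: 9.65
position: [0.6646, -0.0611, 0.0014]
tcp_rot: [-3.138, 0.001, 1.351]
ft_force: [-12.3, -2.6, 9.4]
gripper_width: 0.999
```

The stop is felt: 12 N with only 0.5 mm of travel. Back off 4 mm, then let the flap up gently.

Emit:
step_arm:
  increments:
    - [[-0.1, -0.4, 0, 0, 1], [-0.1, -0.5, 0, 0, 1], [-0.1, -0.5, -0.8, 0, 1], [-0.1, -0.5, -1.8, 0, 1], [-0.1, -0.5, -2.8, 0, 1], [-0.1, -0.5, -4, 0, 1], [-0.1, -0.5, -6, 0, 1], [-0.1, -0.5, -9, 0, 1]]

```text
clock: 10.45
position: [0.6603, -0.0607, 0.0921]
tcp_rot: [-3.139, 0.0, 1.351]
ft_force: [0.1, -0.7, 0.9]
gripper_width: 1.0
```

Emit:
step_arm:
  increments:
    - [[0, -3, -4, 0, 1], [0, -8, -8, 0, 1], [0, -13, -10, 0, 1], [0, -15, -10, 0, 1], [0, -15, -10, 0, 1]]

```text
clock: 10.95
position: [0.5109, -0.0273, 0.1938]
tcp_rot: [-3.141, -0.0, 1.351]
ft_force: [-0.2, -0.8, -0.6]
gripper_width: 1.002
```

Run:
```python
from h import *
to(-32,38.5,1,-.2)
p,d=bot.read_camera("scene");a=cv2.resize(cv2.cvtColor(p,4)[155:275,225:325],None,fx=4,fy=4,interpolation=cv2.INTER_CUBIC)
s=bot.read_state();p,d=bot.read_camera("wrist");cv2.imwrite("pics/w6.png",np.hstack([a,cv2.resize(cv2.cvtColor(p,4)[190:384,160:300],(346,480),interpolation=cv2.INTER_CUBIC)]))
```

```text
t 10.95 dock mm [-180.5   69.6] z 193.8 rot [-3.141 -0.     1.351] F [-0.2 -0.8 -0.6] w 1.0
inc cm [-0.11 15.18 19.27] spin 0.001
```

View pics/w6.png

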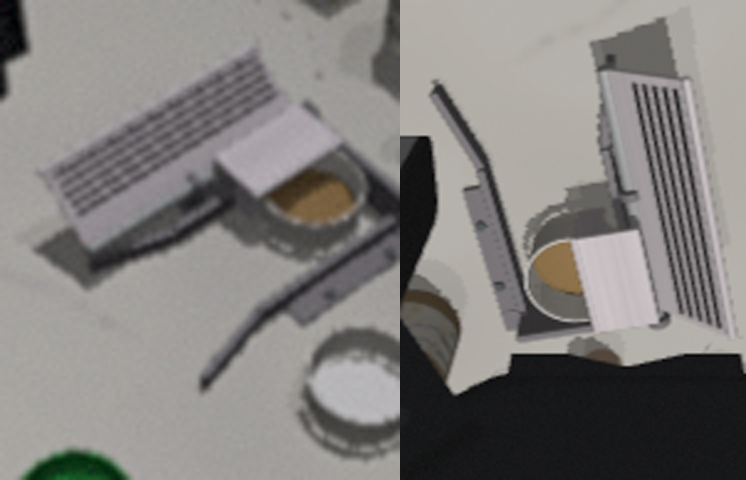

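The flap looks shut over the tin, and the tin sits against the stop. I'll check numerically by comparing flap depth with the first picture, measuring the tin's position and looking at the bystanders.

Run:
```python
from h import *
f=np.load("pics/scene0.npz");p,d=bot.read_camera("scene");C0=cloud("scene",f["d"]);C=cloud("scene",d)
for u,v in[(245,195),(265,187),(285,178),(288,195),(296,192),(300,188),(287,202),(280,194)]:print(u,v,C0[v,u].round(4),C[v,u].round(4))
g=lambda a:cv2.GaussianBlur(cv2.cvtColor(a,cv2.COLOR_RGB2HSV),(0,0),1.)
for nm,lo,hi in[("blue",(105,120,60),(130,255,255)),("green",(50,120,40),(80,255,255))]:
    for q in(f["p"],p):
        n,_,st,ce=cv2.connectedComponentsWithStats(cv2.inRange(cv2.cvtColor(q,cv2.COLOR_RGB2HSV),lo,hi))
        print(nm,[tuple(ce[i].round(1)) for i in range(1,n) if st[i,4]>80])
# tin rim: points 22..28 mm up, inside dock, y<8
D=np.c_[[w2d(x) for x in C.reshape(-1,3)]]*1e3;z=C[...,2].ravel()*1e3
m=(z>20)&(z<29)&(abs(D[:,0])<40)&(D[:,1]<8)&(D[:,1]>-32)
P=D[m];print(m.sum(),P.min(0).round(1),P.max(0).round(1))
s=cv2.absdiff(f["p"],p).max(2)
for nm,(a,b,c,e) in dict(spare=(298,235,332,268),jar=(333,198,370,243),vial=(325,163,343,195)).items():print(nm,np.median(s[b:e,a:c]),np.percentile(s[b:e,a:c],95))
```

```text
245 195 [ 0.5903 -0.0182  0.0514] [ 0.5909 -0.0174  0.0503]
265 187 [ 0.6416 -0.0257  0.047 ] [ 0.6426 -0.0245  0.0452]
285 178 [ 0.6992 -0.0296  0.0396] [ 0.6978 -0.031   0.0418]
288 195 [ 0.6701 -0.0713  0.0384] [ 0.6707 -0.0708  0.0375]
296 192 [ 0.69   -0.0762  0.0381] [ 0.6902 -0.076   0.0378]
300 188 [ 0.7067 -0.072   0.0358] [ 0.7068 -0.0719  0.0357]
287 202 [ 0.6552 -0.0843  0.0376] [ 0.6556 -0.0839  0.0368]
280 194 [ 0.6598 -0.0563  0.0363] [ 0.6598 -0.0563  0.0363]
blue [(np.float64(194.5), np.float64(202.3)), (np.float64(353.7), np.float64(211.3)), (np.float64(206.3), np.float64(234.7)), (np.float64(194.0), np.float64(288.8))]
blue [(np.float64(130.0), np.float64(10.2)), (np.float64(194.2), np.float64(201.8)), (np.float64(353.6), np.float64(211.4)), (np.float64(206.2), np.float64(234.4)), (np.float64(193.9), np.float64(288.4))]
green [(np.float64(243.2), np.float64(282.3))]
green [(np.float64(243.0), np.float64(282.8))]
106 [-28.  -30.9] [35.5  7.9]
spare 14.0 19.0
jar 11.0 17.0
vial 10.0 16.0
```

```bash
python3 -c "
from cell import bot
print(bot.sign_off())"
```

```text
the job is handed in; nothing more can be done
None
```

The tin is home in the dock and the flap is shut with its lip behind it. I handed the job in at about 11 s.

- **What I did:** With the gripper shut, I slid the soil tin along the worktop into the guide, just short of the flap. I then opened the jaws and pressed the ribbed plate down with one fingertip. With the flap held open, the other fingertip pushed the tin in until it met the back stop. There the x force rose from about 3 N to 12 N while the tool moved only 0.5 mm. I backed off 4 mm, let the flap up and moved the arm clear.
- **Flap:** The roof and plate depths match the first picture to about 2 mm. If the lip were resting on the tin's rim, the roof would stand well above that.
- **Tin:** Its rim measures about x = -28 to +35 mm in my dock frame. That is about 3 mm further in than nominal, within the error of my dock position.
- **Other things:** The blue and green tins and the jar's lid moved less than 0.6 px. The spare tin, jar and vial showed only slight brightness changes in the picture comparison.
- **Disagreements:** My first estimate of the dock's y position was about 4 mm off and was corrected from the wrist view. The back stop came about 5 mm later than my finger model predicted. While holding the flap, the force read about 2.5–3 N rather than the stated 4–6 N. I put that down to holding it just short of fully open (about 0.95 rad, estimated).

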